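# Change the blow nozzle over to the argon outlet

### The arm

A 6-joint arm with a two-finger parallel gripper is mounted at the origin on a cart in front of the work surface, level with it; the furniture and walls round the work are solid. World frame = base frame: x ahead of the robot, y to its left, z up, the work surface at z = 0. Lengths are in m, angles in rad, forces in N, time in s.
With the tool pointing down it reaches from about 0.375 to 0.925 m from the base axis. Payload 5.7 kg.
Tool frame: the origin (TCP) lies between the finger pads; the fingertips stand 17 mm ahead of it and the grasp point (between the pads) lies 2 mm behind it (r.nose_length is the distance from the TCP to the fingertips, in m); z points along the fingers, x is the direction in which the jaws open and shut, and the axes are right-handed (so a half turn about z gives the same grasp; the last joint's range is limited). The gripper opens to 85 mm and grips with 20 to 120 N. Pads are 22 mm wide; open, the fingers measure 114 mm over their backs; the gripper's body (76 mm by 85 mm) begins 54 mm behind the grasp point. The pads swing forward as they close: fully open they stand 13 mm farther back than shut.
Start: joints at [-1.346, 0.359, 1.51, -0, 1.272, -0.115], TCP at [0.2, -0.566, 0.248] pointing down, gripper open.
Joint ranges: [-2.97, 2.97], [-1.01, 2.36], [0.21, 2.38], [-0.96, 4.11], [0.2, 2.71], [-2.98, 2.98]. Speed limits (rad/s): [2.39, 2.39, 3.14, 3.14, 3.14, 3.14].

### API

Orientations are given as [roll, pitch, yaw] about the fixed x, y, z axes, in that order (R = Rz(yaw) Ry(pitch) Rx(roll)).
In Python, from cell import sensors, snapshot, camera_params, r gives the robot as it stands. The module is installed in compiled form; this text tells all that it offers.
- The arm moves only by the shell command python3 -m jog 'ROWS' [FORCE]. ROWS is text: rows parted by semicolons, each of 7 numbers parted by spaces: the opening, from -1 (shut) to 1 (fully open), so that 0 is half open, then the shift along the tool's x, y, z as a fraction of full scale, then the turn, a rotation vector about the tool's x, y, z as a fraction of full scale. In form: grip x y z wx wy wz; .... A call has 1 to 12 rows; each row shifts and turns the commanded pose from where the row before left it, along the tool's axes as they then stand; what a row does not reach is not made up. Full scale, the value 1, is 0.03 m for a shift and 6 degrees for a turn. A row lasts 1/8 s, in which the tool goes at most 62.5 mm and 10.7 degrees, less where a joint would pass 70% of its speed; a pose out of reach is approached as far as the arm can. A call with a number of a shift or a turn outside -1 to 1 is refused whole. A call with a gripper value outside its range is refused whole. The fingers move at their own pace and stop on an object; FORCE is the grip in N (left out, the last holds). Time passes only in rows, so rows that do not move let the fingers close. It gives the time, the measured TCP pose, the force and the opening at its end, in the units of the state.
- sensors.observe(): the state, without advancing time (a new reading comes with each control period).
- snapshot(name): name is "side" or "top"; returns the picture (400x640x3 uint8, red, green, blue); there is no depth.
- camera_params(name): a dict with "fx", "fy", "cx", "cy" (pixels), "rvec" (rotation vector, rad) and "tvec" (3), from world to camera coordinates, as OpenCV has them. Camera axes: x right, y down, z forward; pixel columns grow to the right and rows downward; lengths in m; the calibration is good to about 2 mm. A picture is of the moment at which its call begins. camera_params takes no time and is no camera call.
- r.close_job(): hands the job in, once; it reports no verdict.
The state is a dict: "time": time; "joint_positions": joint angles; "qvel": joint speeds; "effort": joint torques, N m; "eef_pos": TCP position; "tcp_rot": TCP orientation; "wrist_force": force on the tool from outside, world axes, zero at the start; "wrist_torque": the same for the moment, N m; "gripper_width": opening from 0.0 (shut) to 1.0 (fully open).
Only numpy, scipy, OpenCV 4.12 (cv2) and the standard library are available. Lean on these libraries where they do the work, as an engineer would, in place of code of your own. Each camera call takes 0.05 s, during which the arm holds its last target.

### The job

The brass nozzle is locked in the quick coupling of the air outlet, the bench turret with the straight lever handle. Push the coupling's release collar in so that the nozzle comes free, then plug the nozzle into the coupling of the argon outlet, the turret with the round handwheel, pushing it home past the grip until it locks and stays in by itself. Be gentle, never forcing the fittings, and leave everything else on the board where it lies.

Things in the scene. Friction and masses are not known exactly. Their poses are not given: they have to be found in the camera images.
- nozzle: Loose straight round brass blow nozzle, 92 mm long, 60 g. Origin at the centre of its lower end (the plug's nose), z up along it. From the origin up: nose cone growing from 10 to 16 mm across at 6 mm; 16 mm land to 10 mm; groove to 17.5 mm; 16 mm shank to 46 mm; finger flange to 49 mm; knurled grip to 78 mm; tapered tip to 92 mm. At the start upright, locked in the air turret, origin 45 mm above the board.
- nozzle_grip (a point): Centre of the nozzle's knurled grip, 63.5 mm above its lower end; the grip is 18 mm across, 49 to 78 mm above the lower end. The finger flange below it, 23 mm across and 3 mm thick, stops fingers that press down, and stays clear above the collar of a coupling that it is locked in. Fingers lower than that would hold the collar down, so that the nozzle could not lock.
- nozzle_groove (a point): Centre of the nozzle's locking groove, 10 mm across, 10 to 17.5 mm above its lower end. While locked the nozzle cannot be pulled out. The fittings must not take more than 40 N from the nozzle or the robot. Let go when not locked, the nozzle is pushed back up about 12 mm by the springs; locked, it stays with its lower end 5 mm above the coupling's underside.
- air_turret: Steel bench turret fixed to the board, with an upright quick coupling on top: round foot 66 mm across, valve block with a flat straight lever handle on its -x side (reaching 44 mm to its -y, 12 to 24 mm high; it does not turn). Origin at the centre of the foot's underside, z up along the coupling's axis. The coupling is 35 to 41 mm across, from 40 mm to its collar's top at 85 mm above the origin.
- air_mouth (a point): Mouth of the air coupling's 17.5 mm bore, on its axis, 11 mm below the top of the release collar. Once the collar is in by 3.3 mm or more, the valve spring lifts the nozzle by about 8 mm, 12 mm when the collar is let up again; it then stands loose in the bore, cannot lock again unless pushed down hard, and is simply lifted out.
- air_collar (a joint): Release collar of the air coupling, a flat ring round the nozzle, 41 mm outside, 21 mm inside, top 85 mm above the board; pushed straight down on both sides of the nozzle. 0 up (rest), 0.007 m fully in, on its hard stop. Spring: 6 N starts it, 1 N more per mm, 13 N at the stop; from about 3.3 mm (9 to 10 N) the jaws let the nozzle go.
- argon_turret: The same bench turret with a round 31 mm handwheel on its -x side (does not turn) in place of the lever. Origin at the centre of the foot's underside on the board, z up along the coupling's axis. Its coupling, of the same size and shape as the other, is screwed onto a threaded stem to a height that differs from case to case (see argon_stem).
- argon_stem (a point): Point on the argon turret's axis 36 mm above the board: the lowest height of its coupling's underside. The coupling may be screwed up to 20 mm higher; it keeps that height, which is in no reading and must be felt or seen. From the coupling's underside: collar top 45 mm, mouth of the 17.5 mm bore 34 mm, jaws 15 to 18.5 mm, shut valve 13 mm, rubber seat 4 mm, floor 1 mm.
- argon_collar (a joint): Release collar of the argon coupling, like the other: 0 up (rest, also with a nozzle locked), 0.007 m fully in. It need not be pressed to plug in: the nose spreads the jaws by itself from 17 mm above the coupling's underside down, with a peak of 10 to 17 N near 13 mm, while the collar dips about 3 mm; it springs back up when the jaws snap into the groove.
- argon_valve (a joint): Spring valve in the argon coupling, pushed open by the nozzle's nose: 0 shut, 0.008 m held open by a locked nozzle, 0.009 m with the nose on the rubber seat. Past the jaws' peak only its spring is felt (3 to 8 N); the jaws lock when the nose is less than 5 mm above the coupling's underside; 1 mm deeper it meets the rubber seat: 10 N more per mm, 3 mm to the solid floor.
- tweezers: Bystander: steel tweezers, 124 mm, at the front of the board. Origin under its centre.
- loupe: Bystander: folding loupe, 33 mm, on the board. Origin under its centre.
- touchstone: Bystander: black touchstone bar, 45 mm, between the turrets. Origin under its centre.
- slide_gauge: Bystander: brass slide gauge, 125 mm, at the front right of the board. Origin under its centre.
- ring_1: Bystander: finger ring, 22 mm, at the front of the board. Origin under its centre.
Not all that is in view belongs to the job. There is more than one size of the nozzle; the job needs the smaller.

How it is judged:
By the outcome, as a careful person would: the job done as asked, in the order asked, and still so for the second after the job is handed in, with the robot touching nothing.
It also fails if it takes over 35 s, if anything falls off the work surface, if the arm or the gripper's body presses on something with over 40 N, if the wrist force passes 120 N, or if a joint passes its speed limit or range.

## Working session

There is one attempt and no reset: what is moved stays moved. The work goes in short steps, Python scripts to look and compute and a shell command to move; the robot and the scene stay as the last step left them, time stands still between calls to the robot, and variables do not carry over. Pictures are saved under pics/ and viewed, and the job is handed in when it is done.

```bash
mkdir -p pics
python3 - <<'E'
from cell import sensors, snapshot, camera_params, r
import cv2
s=sensors.observe();print(s)
for n in("side","top"):
    cv2.imwrite(f"pics/{n}0.png",snapshot(n)[:,:,::-1]);print(n,camera_params(n))
print(r.nose_length)
E
ls
```

```text
{'time': 0.0, 'joint_positions': array([-1.34606932e+00,  3.59491643e-01,  1.51144761e+00,  1.63427410e-06,
        1.27247635e+00, -1.15113020e-01]), 'qvel': array([-0.0008129 , -0.00097331,  0.00018268, -0.00016735,  0.00048933,
        0.00078354]), 'effort': array([-1.63178138e-03, -5.27615511e+01, -2.78615892e+01, -5.16018226e-04,
        1.29752656e-02,  7.17736441e-06]), 'eef_pos': array([ 0.19984234, -0.56505386,  0.24745572]), 'tcp_rot': array([-3.14138172e+00,  1.81070599e-03, -1.23095659e+00]), 'wrist_force': array([-1.19245357, -0.31300854, -0.47492694]), 'wrist_torque': array([-0.02111262, -0.00468892, -0.00890434]), 'gripper_width': 1.0045215328215908}
side {'fx': 480.46022134322556, 'fy': 480.46022134322556, 'cx': 318.0524209917184, 'cy': 202.8605767499512, 'rvec': array([ 1.91752239, -0.51758731,  0.31295952]), 'tvec': array([-0.49920767,  0.13898914,  1.00297824])}
top {'fx': 445.507800470775, 'fy': 445.507800470775, 'cx': 328.1016946113395, 'cy': 197.26826959788485, 'rvec': array([ 2.00536631, -2.22528286,  0.23295592]), 'tvec': array([-0.13803506,  0.50380912,  0.85932538])}
0.017
pics
```

View pics/side0.png

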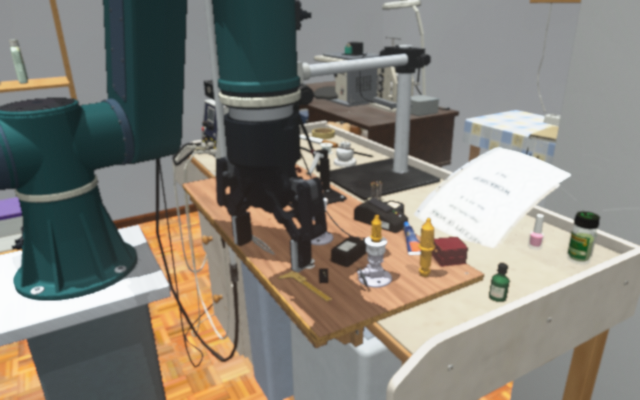

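View pics/top0.png

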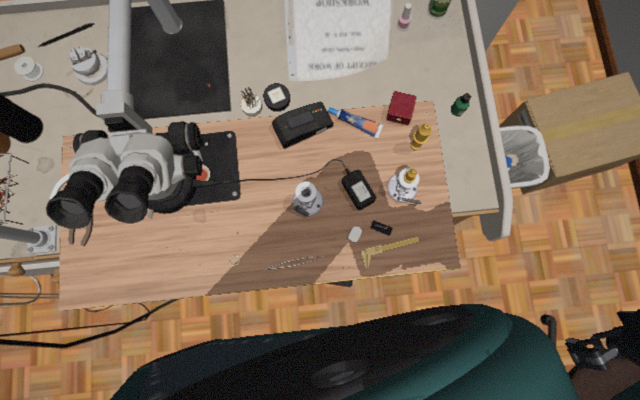

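Run:
```python
import cv2
a=cv2.imread("pics/side0.png")[170:310,270:470];b=cv2.imread("pics/top0.png")[110:280,280:450]
cv2.imwrite("pics/c1.png",cv2.resize(a,None,fx=4,fy=4,interpolation=cv2.INTER_CUBIC))
cv2.imwrite("pics/c2.png",cv2.resize(b,None,fx=3.5,fy=3.5,interpolation=cv2.INTER_CUBIC))
```

```text
(no output)
```

View pics/c1.png

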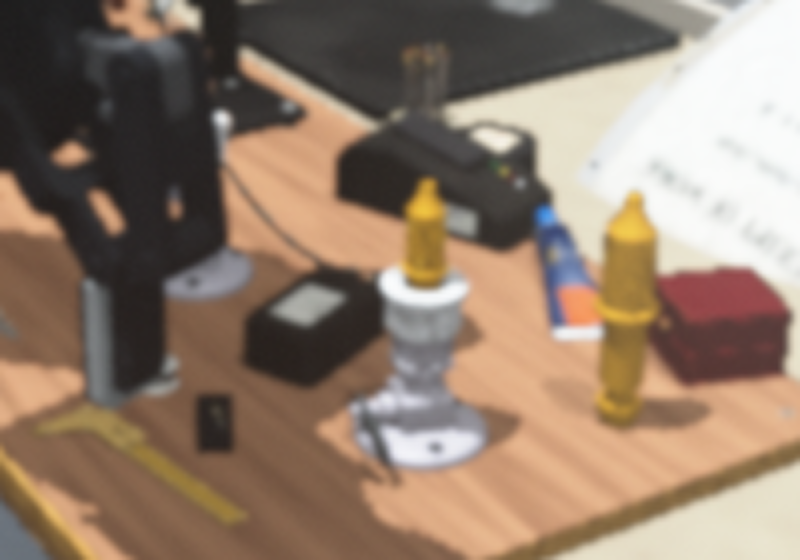

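View pics/c2.png

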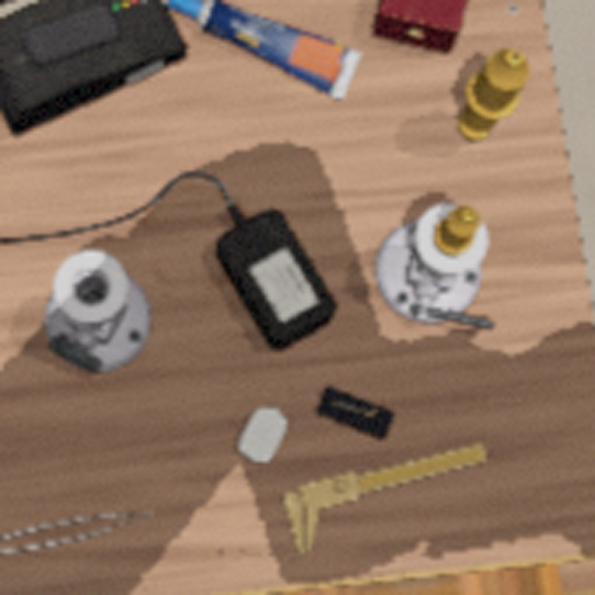

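```bash
cat > h.py <<'E'
from cell import sensors, snapshot, camera_params, r
import cv2, numpy as np
def P(n):
    c=camera_params(n);R=cv2.Rodrigues(c['rvec'])[0]
    K=np.array([[c['fx'],0,c['cx']],[0,c['fy'],c['cy']],[0,0,1.]])
    return K,R,np.array(c['tvec'])
def proj(n,X):
    K,R,t=P(n);u=K@(R@np.array(X)+t);return u[:2]/u[2]
def tri(us,ut):
    Ms=[]
    for n in("side","top"):
        K,R,t=P(n);Ms.append(K@np.c_[R,t])
    X=cv2.triangulatePoints(Ms[0],Ms[1],np.array(us,float),np.array(ut,float))[:,0];X=X[:3]/X[3]
    return X.round(4),(proj("side",X)-us).round(1),(proj("top",X)-ut).round(1)
def onz(n,u,z):
    K,R,t=P(n);d=R.T@np.linalg.inv(K)@np.array([*u,1.]);o=-R.T@t
    return (o+d*(z-o[2])/d[2]).round(4)
def onxy(n,u,xy):
    # height where ray passes closest to vertical axis
    K,R,t=P(n);d=R.T@np.linalg.inv(K)@np.array([*u,1.]);o=-R.T@t
    s=np.dot(np.array(xy)-o[:2],d[:2])/np.dot(d[:2],d[:2]);return o+d*s
E
python3 - <<'E'
from h import *
print("cams",[(-P(n)[1].T@P(n)[2]).round(3) for n in("side","top")])
print("tip",tri((377,215.5),(412.9,170.9)))
print("collar",tri((376,241.2),(409.1,178)))
print("collar z85",onz("side",(376,241.2),.085),onz("top",(409.1,178),.085))
print("foot air",tri((270+420/4,170+432/4),(402.3,188.6)),onz("top",(402.3,188.6),.005))
print("foot arg",onz("top",(307.7,202.3),.005))
for z in(.081,.09,.1):print("collar arg",onz("top",(306,192),z))
E
```

```text
cams [array([ 0.018, -1.007,  0.51 ]), array([ 0.301, -0.168,  0.945])]
tip (array([ 0.5034, -0.3512,  0.1375]), array([-0.3,  0.1]), array([ 0.1, -0.3]))
collar (array([ 0.5021, -0.3531,  0.0853]), array([ 0., -0.]), array([-0.,  0.]))
collar z85 [ 0.5024 -0.3526  0.085 ] [ 0.5023 -0.3532  0.085 ]
foot air (array([ 0.5006, -0.3532,  0.0044]), array([-0.6,  0.2]), array([ 0.2, -0.6])) [ 0.4991 -0.3524  0.005 ]
foot arg [ 0.4902 -0.1459  0.005 ]
collar arg [ 0.496  -0.1463  0.081 ]
collar arg [ 0.494  -0.1465  0.09  ]
collar arg [ 0.4917 -0.1468  0.1   ]
```

```bash
python3 -m jog '-0.3 0 0 0 0 0 1; -0.3 0 0 0 0 0 1; -0.3 0 0 0 0 0 1; -0.3 0 0 0 0 0 0.24; -0.3 -0.7 -1 0 0 0 0; -0.3 -0.7 -1 0 0 0 0; -0.3 -0.7 -1 0 0 0 0; -0.3 -0.7 -1 0 0 0 0; -0.3 -0.7 -1 0 0 0 0; -0.3 -0.7 -1 0 0 0 0; -0.3 -0.7 -1 0 0 0 0; -0.3 -0.7 -1 0 0 0 0' 30
python3 - <<'E'
from h import *
print(onz("top",(420.5+0,149),0.003), "big nozzle foot; top:", tri((270+633/4,170+195/4),(280+513/3.5,110+53/3.5)))
E
```

```text
time: 1.6
eef_pos: [0.4407, -0.3967, 0.2481]
tcp_rot: [3.141, 0.0, -1.569]
wrist_force: [-0.7, -0.6, -0.6]
gripper_width: 0.349
[ 0.5844 -0.4052  0.003 ] big nozzle foot; top: (array([ 0.5933, -0.3927,  0.1256]), array([ 0.5, -0.2]), array([-0.2,  0.5]))
```

```bash
python3 -m jog '-0.3 -0.74 -1 0 0 0 0; -0.3 -0.73 -1 0 0 0 0; -0.3 0 -0.04 1 0 0 0; -0.3 0 0 1 0 0 0; -0.3 0 0 0 0 0 0; -0.3 0 0 0 0 0 0'
python3 - <<'E'
from h import *
s=sensors.observe();print(s['eef_pos'],s['gripper_width'],s['wrist_force'])
for n in("side","top"): cv2.imwrite(f"pics/{n}1.png",snapshot(n)[:,:,::-1])
a=cv2.imread("pics/side1.png")[150:310,270:470];b=cv2.imread("pics/top1.png")[110:280,280:450]
cv2.imwrite("pics/c3.png",cv2.resize(a,None,fx=3.5,fy=3.5,interpolation=cv2.INTER_CUBIC))
cv2.imwrite("pics/c4.png",cv2.resize(b,None,fx=3.5,fy=3.5,interpolation=cv2.INTER_CUBIC))
E
```

```text
time: 2.35
eef_pos: [0.5014, -0.3539, 0.1891]
tcp_rot: [-3.141, -0.0, -1.57]
wrist_force: [-0.9, -0.4, 0.4]
gripper_width: 0.352
[ 0.50138356 -0.35385104  0.18911105] 0.351680314362917 [-0.94308855 -0.44849175  0.39117827]
```

View pics/c3.png

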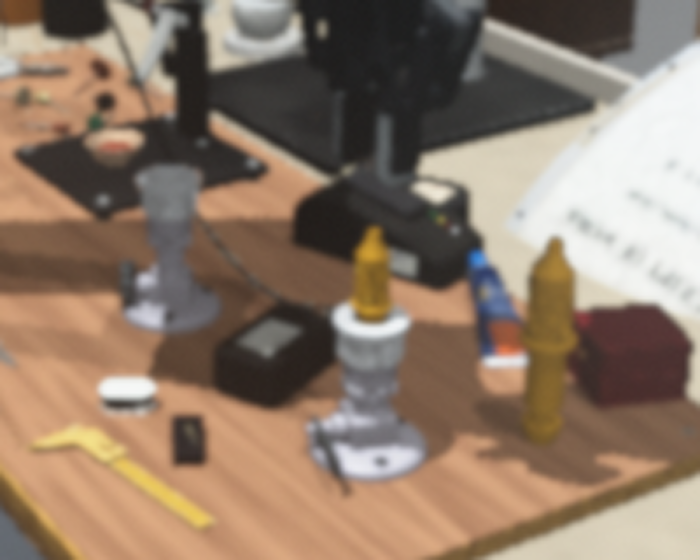

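View pics/c4.png

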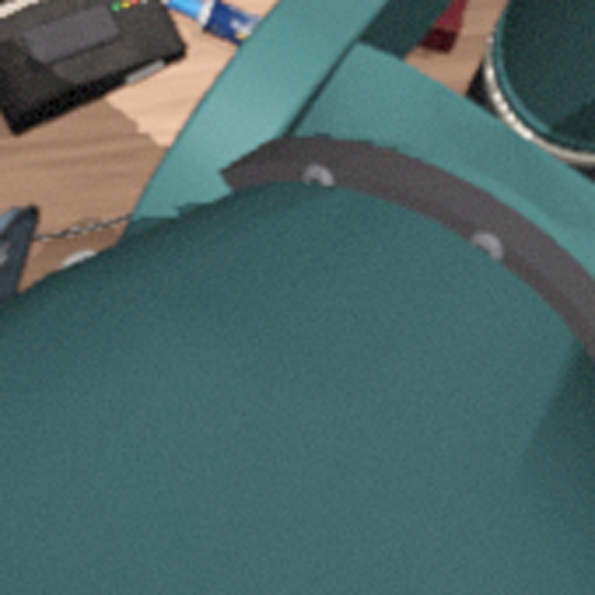

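Run:
```python
from h import *
a=cv2.imread("pics/side1.png")[185:250,295:345];cv2.imwrite("pics/c5.png",cv2.resize(a,None,fx=9,fy=9,interpolation=cv2.INTER_CUBIC))
print(tri((318.4,199.7),(306,192)),"foot",tri((318.3,237.4),(307.7,202.3)))
for z in (.081,.085,.09,.095,.1):print(z,proj("side",(.4925,-.1465,z)),proj("top",(.4925,-.1465,z)))
b=cv2.imread("pics/top0.png")[175:225,285:335];cv2.imwrite("pics/c6.png",cv2.resize(b,None,fx=10,fy=10,interpolation=cv2.INTER_CUBIC))
```

```text
(array([ 0.4927, -0.1471,  0.0994]), array([-0.3,  0.1]), array([ 0.1, -0.4])) foot (array([ 0.4908, -0.1462,  0.0059]), array([-0.3,  0.1]), array([ 0.1, -0.4]))
0.081 [318.02387475 207.33053179] [306.26181091 193.70242047]
0.085 [317.98565194 205.68555024] [306.16845381 193.27054718]
0.09 [317.937716   203.62254774] [306.05058298 192.72527251]
0.095 [317.88960423 201.55197818] [305.93138666 192.17386607]
0.1 [317.84131566 199.47379985] [305.81084237 191.61622386]
```

View pics/c5.png

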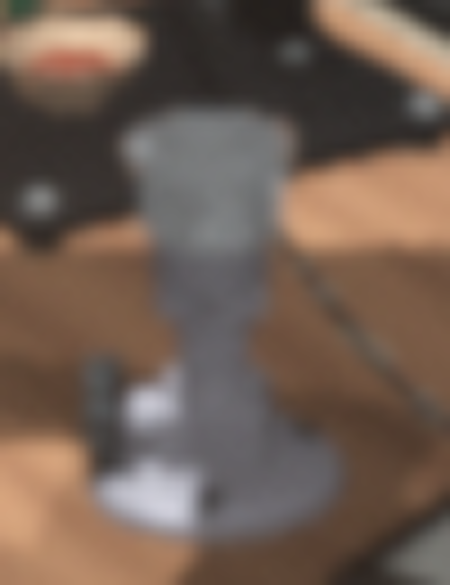

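View pics/c6.png

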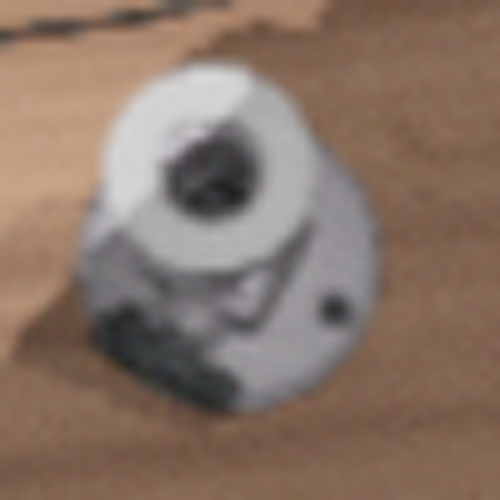

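```bash
python3 -m jog '-0.32 -0.04 -0.02 0.5 0 0 0; -0.32 0 0 0.7 0 0 0; -0.32 0 0 0.7 0 0 0; -0.32 0 0 0.6 0 0 0; -0.32 0 0 0 0 0 0; -0.32 0 0 0 0 0 0'
python3 - <<'E'
from h import *
s=sensors.observe();print(s['eef_pos'],s['gripper_width'],s['wrist_force'],s['wrist_torque'])
E
```

```text
time: 3.2
eef_pos: [0.502, -0.3525, 0.1137]
tcp_rot: [-3.141, -0.0, -1.57]
wrist_force: [0.2, -0.0, -0.1]
gripper_width: 0.339
[ 0.50198003 -0.35249219  0.11366673] 0.33922040815340115 [ 0.2253578  -0.02815265 -0.07723696] [-0.04389722 -0.00090748  0.03714032]
```

```bash
python3 -m jog '-0.32 0 0 0.3 0 0 0; -0.32 0 0 0 0 0 0'; python3 -m jog '-0.32 0 0 0.07 0 0 0; -0.32 0 0 0 0 0 0';python3 -m jog '-0.32 0 0 0.07 0 0 0; -0.32 0 0 0 0 0 0'
```

```text
time: 3.45
eef_pos: [0.5014, -0.352, 0.104]
tcp_rot: [3.141, 0.0, -1.57]
wrist_force: [0.2, 0.3, 0.3]
gripper_width: 0.336
time: 3.7
eef_pos: [0.5016, -0.3522, 0.1022]
tcp_rot: [3.142, 0.0, -1.57]
wrist_force: [0.4, -0.5, -0.2]
gripper_width: 0.342
time: 3.95
eef_pos: [0.5019, -0.3523, 0.1008]
tcp_rot: [-3.141, -0.0, -1.57]
wrist_force: [-0.3, 0.5, 5.8]
gripper_width: 0.34
```

```bash
python3 -m jog '-0.32 0 0 0.07 0 0 0; -0.32 0 0 0 0 0 0';python3 -m jog '-0.32 0 0 0.07 0 0 0; -0.32 0 0 0 0 0 0'
```

```text
time: 4.2
eef_pos: [0.5019, -0.3524, 0.099]
tcp_rot: [-3.141, -0.0, -1.57]
wrist_force: [-1.1, 1.2, 8.0]
gripper_width: 0.338
time: 4.45
eef_pos: [0.5019, -0.3524, 0.0971]
tcp_rot: [-3.141, -0.0, -1.57]
wrist_force: [-2.5, 1.4, 10.3]
gripper_width: 0.338
```

```bash
python3 -m jog '-0.32 0 0 0.05 0 0 0; -0.32 0 0 0 0 0 0; -0.32 0 0 0 0 0 0';python3 -m jog '-0.32 0 0 -0.1 0 0 0; -0.32 0 0 -0.2 0 0 0; -0.32 0 0 -0.3 0 0 0; -0.32 0 0 0 0 0 0'
python3 - <<'E'
from h import *
a=snapshot("side")[150:310,270:470,::-1]
cv2.imwrite("pics/c7.png",cv2.resize(a,None,fx=3.5,fy=3.5,interpolation=cv2.INTER_CUBIC))
E
```

```text
time: 4.82
eef_pos: [0.5019, -0.3524, 0.0959]
tcp_rot: [-3.141, -0.001, -1.57]
wrist_force: [-1.8, 2.8, 11.3]
gripper_width: 0.336
time: 5.32
eef_pos: [0.5022, -0.3526, 0.1132]
tcp_rot: [-3.14, -0.001, -1.57]
wrist_force: [0.6, 0.8, -0.0]
gripper_width: 0.341
```

View pics/c7.png

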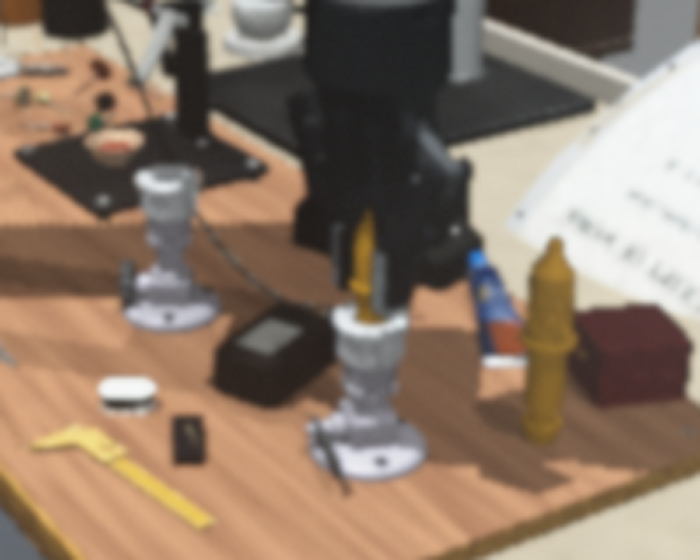

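```bash
python3 -m jog '-0.32 0 0 -0.46 0 0 0; -0.32 0 0 0 0 0 0; -0.6 0 0 0 0 0 0; -0.8 0 0 0 0 0 0; -0.8 0 0 0 0 0 0' 50; python3 -m jog '-1 0 0 0 0 0 0;-1 0 0 0 0 0 0;-1 0 0 0 0 0 0' 50
python3 - <<'E'
from h import *
a=snapshot("side")[150:310,270:470,::-1]
cv2.imwrite("pics/c8.png",cv2.resize(a,None,fx=3.5,fy=3.5,interpolation=cv2.INTER_CUBIC))
E
```

```text
time: 6.0
eef_pos: [0.5017, -0.3521, 0.1262]
tcp_rot: [-3.141, 0.0, -1.57]
wrist_force: [0.7, 0.7, 2.3]
gripper_width: 0.189
time: 6.38
eef_pos: [0.5017, -0.3521, 0.1261]
tcp_rot: [-3.142, 0.0, -1.57]
wrist_force: [0.2, 0.7, 2.0]
gripper_width: 0.192
```

View pics/c8.png

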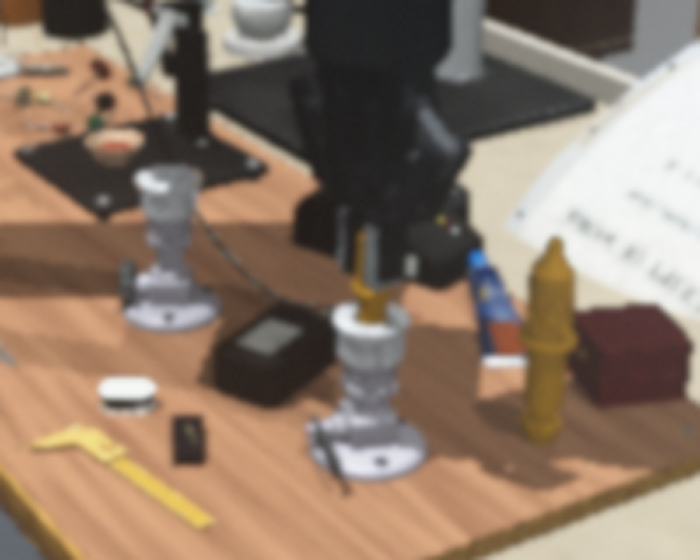

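```bash
python3 -m jog '-1 0 0 -0.3 0 0 0; -1 0 0 -0.3 0 0 0; -1 0 0 -0.3 0 0 0'; python3 -m jog '-1 0 0 -0.6 0 0 0; -1 0 0 -0.7 0 0 0; -1 0 0 -0.5 0 0 0; -1 0 0 0 0 0 0'
python3 - <<'E'
from h import *
a=snapshot("side")[130:290,270:470,::-1];cv2.imwrite("pics/s2.png",a)
cv2.imwrite("pics/c9.png",cv2.resize(a,None,fx=3.5,fy=3.5,interpolation=cv2.INTER_CUBIC))
E
```

```text
time: 6.8
eef_pos: [0.5016, -0.3523, 0.1539]
tcp_rot: [3.142, -0.0, -1.57]
wrist_force: [0.7, 0.1, -0.6]
gripper_width: 0.195
time: 7.3
eef_pos: [0.5025, -0.3529, 0.2091]
tcp_rot: [-3.139, -0.002, -1.57]
wrist_force: [-0.1, 0.2, -1.4]
gripper_width: 0.189
```

View pics/c9.png

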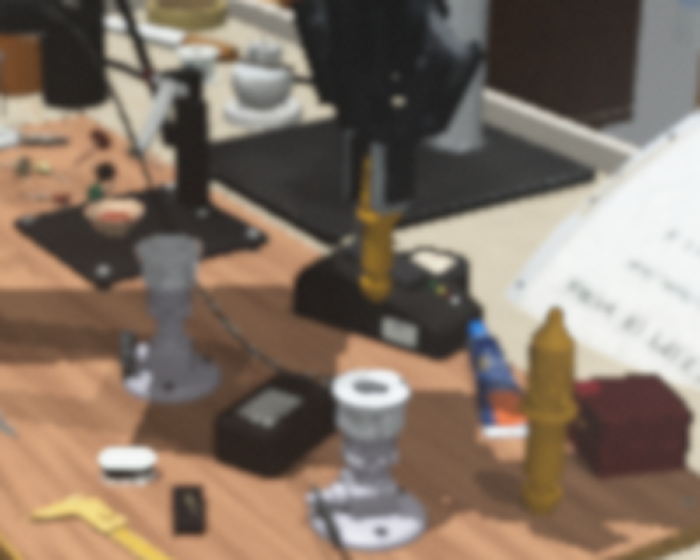

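```bash
python3 - <<'E'
from h import *
for z in (.140,.165,.187,.21,.232):print(z,((proj("side",(.5025,-.3529,z))-[270,130])*3.5).round(1))
E
python3 - <<'E'
import cv2
a=cv2.imread("pics/s2.png")[35:95,80:130];cv2.imwrite("pics/c10.png",cv2.resize(a,None,fx=10,fy=10,interpolation=cv2.INTER_CUBIC))
E
```

```text
0.14 [374.2 296.7]
0.165 [375.5 253.1]
0.187 [376.6 213.9]
0.21 [377.9 172.1]
0.232 [379.1 131.2]
```

View pics/c10.png

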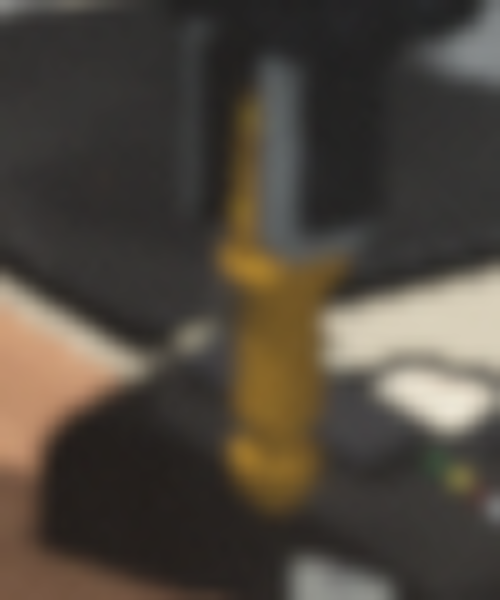

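```bash
python3 -m jog '-1 -0.86 0.33 0 0 0 0; -1 -1 0 0 0 0 0; -1 -1 0 0 0 0 0; -1 -1 0 0 0 0 0; -1 -1 0 0 0 0 0; -1 -1 0 0 0 0 0; -1 -1 0 0 0 0 0; -1 0 0 0 0 0 0; -1 0 0 0 0 0 0; -1 0 0 0 0 0 0'
python3 - <<'E'
from h import *
i=snapshot("side");a=i[120:260,240:410,::-1];
cv2.imwrite("pics/c11.png",cv2.resize(a,None,fx=4.5,fy=4.2,interpolation=cv2.INTER_CUBIC))
s=sensors.observe();p=s['eef_pos'];print(p,s['wrist_force'])
for z in (p[2]-.069,.098):print(z,((proj("side",(p[0],p[1],z))-[240,120])*[4.5,4.2]).round(1))
E
```

```text
time: 8.6
eef_pos: [0.4917, -0.1473, 0.207]
tcp_rot: [3.141, -0.0, -1.571]
wrist_force: [-0.4, 0.7, -0.7]
gripper_width: 0.186
[ 0.49172999 -0.14729695  0.20708596] [-0.47741166  0.13117846 -0.88499934]
0.13808595929787795 [348. 267.]
0.098 [349.8 338.1]
```

View pics/c11.png

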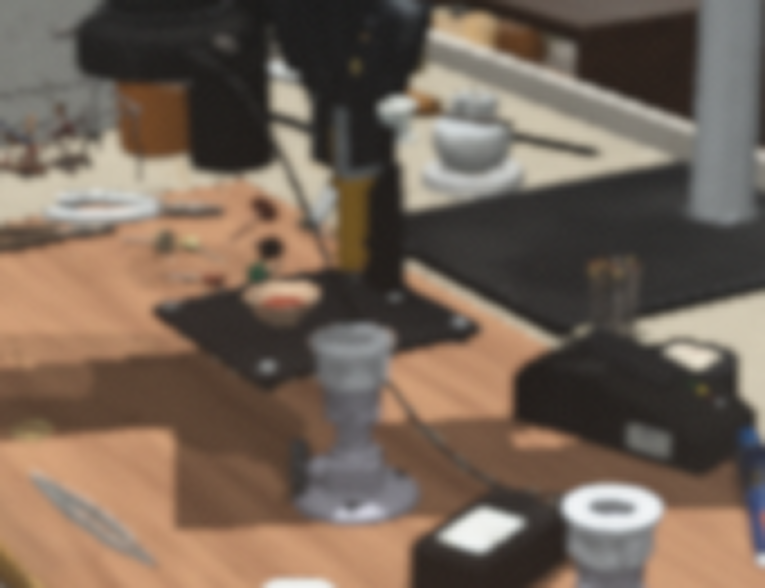

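Run:
```python
from h import *
i=snapshot("side");a=i[135:215,290:350,::-1];
cv2.imwrite("pics/c12.png",cv2.resize(a,None,fx=7.5,fy=7.5,interpolation=cv2.INTER_CUBIC))
i=snapshot("top");cv2.imwrite("pics/c13.png",i[:,:,::-1])
```

```text
(no output)
```

View pics/c12.png

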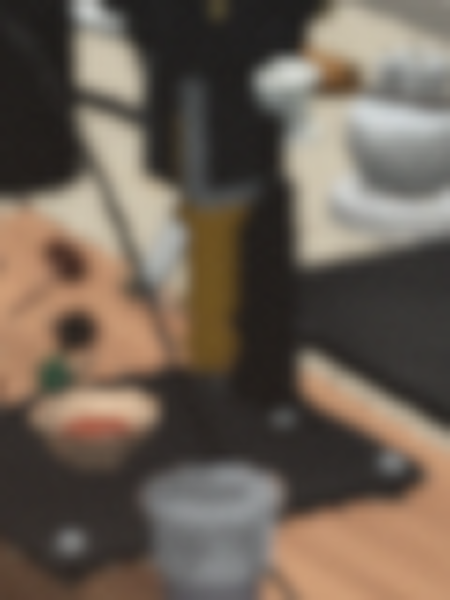

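View pics/c13.png

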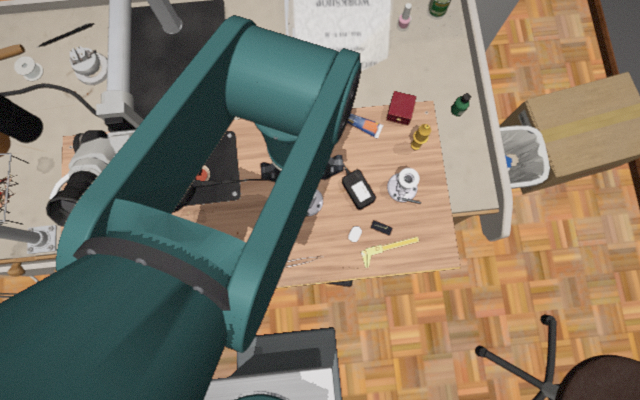

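```bash
python3 -m jog '-1 0 0 0.6 0 0 0; -1 0 0 0.5 0 0 0; -1 0 0 0.15 0 0 0; -1 0 0 0 0 0 0'; python3 -m jog '-1 0 0 0.13 0 0 0; -1 0 0 0 0 0 0';python3 -m jog '-1 0 0 0.13 0 0 0; -1 0 0 0 0 0 0'
```

```text
time: 9.25
eef_pos: [0.4915, -0.1464, 0.1694]
tcp_rot: [3.141, 0.0, -1.57]
wrist_force: [-0.6, -0.4, -0.2]
gripper_width: 0.192
time: 9.5
eef_pos: [0.4917, -0.1464, 0.1659]
tcp_rot: [-3.141, -0.0, -1.57]
wrist_force: [0.0, -0.6, -0.0]
gripper_width: 0.19
time: 9.75
eef_pos: [0.4915, -0.1463, 0.1617]
tcp_rot: [3.141, 0.0, -1.57]
wrist_force: [-0.9, 0.2, -0.1]
gripper_width: 0.193
```

```bash
python3 -m jog '-1 0 0 0.13 0 0 0; -1 0 0 0 0 0 0'; python3 -m jog '-1 0 0 0.13 0 0 0; -1 0 0 0 0 0 0';python3 -m jog '-1 0 0 0.13 0 0 0; -1 0 0 0 0 0 0'
```

```text
time: 10.0
eef_pos: [0.4914, -0.1463, 0.1577]
tcp_rot: [3.141, 0.0, -1.57]
wrist_force: [-0.5, 0.6, -1.0]
gripper_width: 0.192
time: 10.25
eef_pos: [0.4914, -0.1463, 0.1538]
tcp_rot: [3.141, 0.0, -1.57]
wrist_force: [-0.9, -0.5, -0.7]
gripper_width: 0.192
time: 10.5
eef_pos: [0.4917, -0.1463, 0.15]
tcp_rot: [-3.142, 0.0, -1.57]
wrist_force: [-0.2, 0.0, -1.1]
gripper_width: 0.19
```

```bash
python3 -m jog '-1 0 0 0.13 0 0 0; -1 0 0 0 0 0 0'; python3 -m jog '-1 0 0 0.1 0 0 0; -1 0 0 0 0 0 0';python3 -m jog '-1 0 0 0.07 0 0 0; -1 0 0 0 0 0 0'
```

```text
time: 10.75
eef_pos: [0.4917, -0.1461, 0.146]
tcp_rot: [-3.141, 0.001, -1.57]
wrist_force: [1.8, 2.1, -1.2]
gripper_width: 0.195
time: 11.0
eef_pos: [0.4917, -0.1462, 0.1431]
tcp_rot: [3.142, 0.001, -1.57]
wrist_force: [1.1, 2.7, -1.3]
gripper_width: 0.191
time: 11.25
eef_pos: [0.4916, -0.1462, 0.1411]
tcp_rot: [3.142, 0.0, -1.57]
wrist_force: [1.5, 3.6, -0.0]
gripper_width: 0.191
```

```bash
python3 -m jog '-1 -0.03 -0.02 0.05 0 0 0; -1 0 0 0 0 0 0'; python3 -m jog '-1 0 0 0.07 0 0 0; -1 0 0 0 0 0 0';python3 -m jog '-1 0 0 0.07 0 0 0; -1 0 0 0 0 0 0'
```

```text
time: 11.5
eef_pos: [0.492, -0.1458, 0.1395]
tcp_rot: [3.141, -0.0, -1.57]
wrist_force: [0.3, 0.4, -1.5]
gripper_width: 0.188
time: 11.75
eef_pos: [0.4923, -0.1456, 0.1375]
tcp_rot: [3.142, 0.0, -1.57]
wrist_force: [1.2, 0.8, -0.4]
gripper_width: 0.187
time: 12.0
eef_pos: [0.4924, -0.1455, 0.1357]
tcp_rot: [-3.141, 0.0, -1.57]
wrist_force: [0.1, 1.7, 1.9]
gripper_width: 0.189
```

```bash
python3 -m jog '-1 -0.01 0 0.07 0 0 0; -1 0 0 0 0 0 0'; python3 -m jog '-1 0 0 0.07 0 0 0; -1 0 0 0 0 0 0'
```

```text
time: 12.25
eef_pos: [0.4926, -0.1454, 0.1339]
tcp_rot: [-3.141, -0.0, -1.57]
wrist_force: [0.3, 1.1, 6.0]
gripper_width: 0.192
time: 12.5
eef_pos: [0.4924, -0.1454, 0.1315]
tcp_rot: [-3.141, -0.0, -1.57]
wrist_force: [0.3, 0.2, 3.0]
gripper_width: 0.191
```

```bash
python3 -m jog '-1 0 0 0.07 0 0 0; -1 0 0 0 0 0 0'
```

```text
time: 12.75
eef_pos: [0.4925, -0.1454, 0.1294]
tcp_rot: [-3.141, -0.0, -1.57]
wrist_force: [0.0, 0.8, 4.4]
gripper_width: 0.193
```

```bash
python3 -m jog '-1 0 0 0.07 0 0 0; -1 0 0 0 0 0 0'; python3 -m jog '-1 0 0 0.05 0 0 0; -1 0 0 0 0 0 0'
```

```text
time: 13.0
eef_pos: [0.4926, -0.1454, 0.1273]
tcp_rot: [-3.141, -0.0, -1.57]
wrist_force: [0.7, 0.4, 2.6]
gripper_width: 0.189
time: 13.25
eef_pos: [0.4926, -0.1456, 0.126]
tcp_rot: [-3.141, -0.001, -1.57]
wrist_force: [-0.5, 0.6, 6.9]
gripper_width: 0.192
```

```bash
python3 -m jog '-1 0 0 0.03 0 0 0; -1 0 0 0 0 0 0'
```

```text
time: 13.5
eef_pos: [0.4927, -0.1456, 0.1254]
tcp_rot: [-3.141, -0.001, -1.57]
wrist_force: [-1.2, 1.5, 9.4]
gripper_width: 0.188
```

```bash
python3 -m jog '-1 0 0 0.03 0 0 0; -1 0 0 0 0 0 0'
```

```text
time: 13.75
eef_pos: [0.4928, -0.1456, 0.1249]
tcp_rot: [-3.14, -0.001, -1.57]
wrist_force: [-1.7, 1.6, 12.4]
gripper_width: 0.193
```

```bash
python3 -m jog '-1 0 0 0.03 0 0 0; -1 0 0 0 0 0 0';  python3 - <<'E'
from h import *
i=snapshot("side");cv2.imwrite("pics/s3.png",i[:,:,::-1]);a=i[135:245,290:350,::-1];
cv2.imwrite("pics/c14.png",cv2.resize(a,None,fx=5.4,fy=5.4,interpolation=cv2.INTER_CUBIC))
E
```

```text
time: 14.0
eef_pos: [0.4929, -0.1456, 0.1245]
tcp_rot: [-3.14, -0.001, -1.57]
wrist_force: [-2.8, 2.3, 18.6]
gripper_width: 0.192
```

View pics/c14.png

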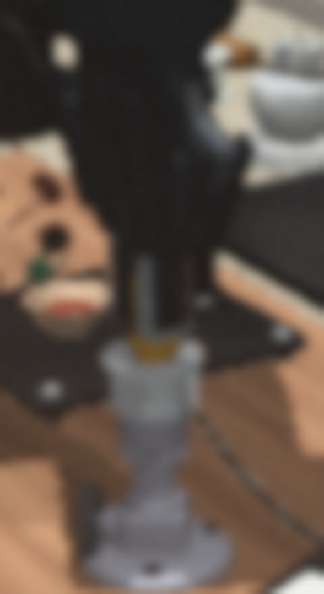

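```bash
python3 -m jog '-1 0 0 -0.06 0 0 0; -1 0 0 0 0 0 0'; python3 -m jog '-1 0 0 -0.04 0 0 0; -1 0 0 0 0 0 0'
```

```text
time: 14.3
eef_pos: [0.4927, -0.1456, 0.1255]
tcp_rot: [-3.141, -0.001, -1.57]
wrist_force: [-0.8, 1.1, 9.3]
gripper_width: 0.188
time: 14.55
eef_pos: [0.4926, -0.1456, 0.1262]
tcp_rot: [-3.141, -0.001, -1.57]
wrist_force: [0.3, -0.1, 7.7]
gripper_width: 0.192
```

```bash
python3 -m jog '-1 0 0 -0.03 0 0 0; -1 0 0 0 0 0 0'
```

```text
time: 14.8
eef_pos: [0.4924, -0.1455, 0.1266]
tcp_rot: [-3.142, -0.0, -1.57]
wrist_force: [1.1, -0.7, 0.5]
gripper_width: 0.193
```

```bash
python3 -m jog '-1 0 0 -0.02 0 0 0; -1 0 0 0 0 0 0'
```

```text
time: 15.05
eef_pos: [0.4921, -0.1454, 0.1268]
tcp_rot: [3.141, -0.0, -1.57]
wrist_force: [2.1, -3.3, -8.1]
gripper_width: 0.192
```

Locked (the tug is resisted). Unload, open and retreat upwards.

```bash
python3 -m jog '-1 0 0 0.02 0 0 0; -0.7 0 0 0 0 0 0; -0.4 0 0 0 0 0 0; -0.2 0 0 0 0 0 0; -0.2 0 0 0 0 0 0'; python3 -m jog '-0.2 0 0 -0.3 0 0 0; -0.2 0 0 -0.7 0 0 0; -0.2 0 0 -1 0 0 0; -0.2 0 0 -1 0 0 0; -0.2 0 0 -1 0 0 0; -0.2 0 0 0 0 0 0; -0.2 0 0 0 0 0 0'
python3 - <<'E'
from h import *
i=snapshot("side");cv2.imwrite("pics/s4.png",i[:,:,::-1]);a=i[150:310,270:470,::-1];
cv2.imwrite("pics/c15.png",cv2.resize(a,None,fx=3.7,fy=3.7,interpolation=cv2.INTER_CUBIC))
for z in (.058,.097,.150):print(z,((proj("side",(.4925,-.146,z))-[270,150])*3.7).round(1))
E
```

```text
time: 15.68
eef_pos: [0.4921, -0.1449, 0.1269]
tcp_rot: [3.141, 0.0, -1.57]
wrist_force: [-1.0, -0.5, 1.1]
gripper_width: 0.397
time: 16.55
eef_pos: [0.4918, -0.145, 0.2466]
tcp_rot: [3.141, 0.0, -1.57]
wrist_force: [-0.7, -0.3, -0.2]
gripper_width: 0.4
0.058 [178.1 246.5]
0.097 [176.7 187.4]
0.15 [174.8 104.3]
```

View pics/c15.png

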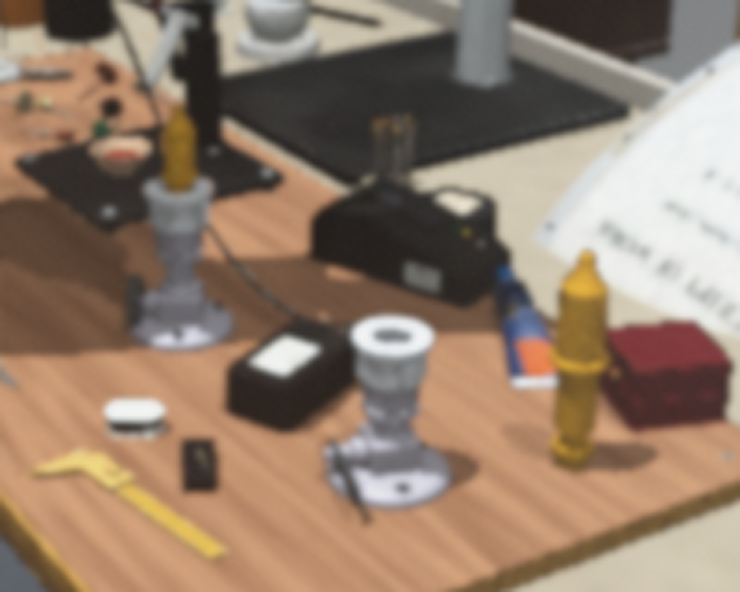

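```bash
python3 -c "
from cell import r
print(r.close_job())"
```

```text
the job is handed in; nothing more can be done
None
```

The nozzle is out of the air coupling and locked in the argon coupling, and I handed the job in at about 16.6 s. The hand-in reports no verdict.

- **Release:** I pressed the air collar in about 5 mm with the open fingers, at about 11 N. In the side picture the nozzle had risen about 12 mm. I gripped it by the knurled part and lifted it out without resistance.
- **Plugging in:** I lowered it into the argon coupling in small steps. The load stopped at the rubber seat at 18.6 N, the highest force I read, against the 40 N limit. My readings fell on either side of the jaws' peak, so I saw only 6 N there.
- **Lock checks:** On backing off, the spring force dropped away within 0.4 mm, and a gentle 8 N upward tug was held. After I let go and retreated, the nozzle's tip was still at about z = 0.149 m. That puts its lower end about 5 mm above the coupling's underside, which is the locked height.
- **Agreement:** The cameras put the argon collar's top at about 98 mm and feel put it at about 97 mm. Sideways, the bore felt 1 to 1.5 mm further in +y than the pictures showed, so I corrected for that during insertion.
- **Other things:** The loupe, touchstone, slide gauge and the larger nozzle look unmoved in the last picture. I did not check the tweezers and the ring again at the end; the arm did not go near them.

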